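# Pack the finished glass ornaments in the tote and set it out for collection

## Task

Pack the three finished ornaments, the loose ones with steel caps, into the three empty pockets of the plywood tote, one to a pocket and standing upright on the pocket floor. They are painted glass: hold them only by their caps and set them down gently. Then lift the packed tote by its handle, keep it level, carry it over and stand it squarely in the middle of the felt mat; leave everything else where it is.

Things in the scene. Friction and masses are not known exactly. Their poses are not given: they have to be found in the camera images.
- ball: Finished gold glass ornament, round: diameter 66 at 30 above its underside, flat foot of diameter 28. Glass from 0 to 60 above the origin, then a steel cap, a cylinder of diameter 26 from 60 to 80, then an upright wire loop 18 wide (top at 95). About 70 g. Origin: centre of its underside; z up its axis
- bell: Finished gold glass ornament, bell-shaped: diameter 66 at its flat foot, about 46 at mid-height. Glass from 0 to 60 above the origin, then a steel cap, a cylinder of diameter 26 from 60 to 80, then an upright wire loop 18 wide (top at 95). About 70 g. Origin: centre of its underside; z up its axis
- drop: Finished gold glass ornament, drop-shaped: diameter 64 at 20 above its underside, tapering to 24 under the cap, flat foot of diameter 30. Glass from 0 to 60 above the origin, then a steel cap, a cylinder of diameter 26 from 60 to 80, then an upright wire loop 18 wide (top at 95). About 70 g. Origin: centre of its underside; z up its axis
- packed: Finished round ornament with cap, the same as ball, already standing in pocket3 of the tote. Origin: centre of its underside
- ball_glass: The painted glass part of ball (all of it below the cap), rigidly fixed to it, with the same origin and axes
- bell_glass: The painted glass part of bell (all of it below the cap), rigidly fixed to it, with the same origin and axes
- drop_glass: The painted glass part of drop (all of it below the cap), rigidly fixed to it, with the same origin and axes
- packed_glass: The painted glass part of packed (all of it below the cap), rigidly fixed to it, with the same origin and axes
- tote: Loose plywood carrying tote, 192 (x) x 174 (y), about 0.42 kg empty. 2 x 2 square pockets, each 78 x 78 inside, walls 50 high and 6 thick, floor 6 thick; the middle wall between the two pairs of pockets runs along y, is 24 thick, and carries the handle. Origin: centre of its underside; z up
- pocket0 (a point): Centre of the floor of the tote's pocket 0, at -51, 42, 6 in the tote's frame (mm)
- pocket1 (a point): Centre of the floor of the tote's pocket 1, at -51, -42, 6 in the tote's frame (mm)
- pocket2 (a point): Centre of the floor of the tote's pocket 2, at 51, 42, 6 in the tote's frame (mm)
- pocket3 (a point): Centre of the floor of the tote's pocket 3, at 51, -42, 6 in the tote's frame (mm); already holds the ornament packed
- tote_handle (a point): Centre of the tote's handle: a straight wooden bar of 18 x 18 section along the tote's y, 174 long over all, free for 142 between its two end posts; 119 above the tote's underside (bar top 128, bar underside 110)
- mat: Square felt mat fixed on the table, 250 x 250 x 3 thick, plain grey. Origin: centre of its underside
- blank_ball: Unfinished round glass ornament, diameter 66, no cap: only a 16 mm wide, 7 mm high open glass neck; 67 high. Bystander. Origin: centre of its underside
- blank_bell: Unfinished bell-shaped glass ornament, foot diameter 66, no cap, only a glass neck as on blank_ball; 67 high. Bystander. Origin: centre of its underside
- jar: Closed paint jar, diameter 60, 85 high. Bystander. Origin: centre of its underside
- brush: Paint brush lying flat, 170 long along its x. Bystander. Origin: on its underside
- spool: Empty wooden ribbon spool standing upright, diameter 60, 50 high. Bystander. Origin: centre of its underside
Mind the look-alikes: they are no part of the job. What is shaped like the bell but purple or turquoise is not meant.

How it is judged:
By the outcome, as a careful person would: the job done as asked, in the order asked, and still so for the second after the job is handed in, with the robot touching nothing.
It also fails if it takes over 72 s, if anything falls off the work surface, if the arm or the gripper's body presses on something with over 40 N, if the wrist force passes 120 N, or if a joint passes its speed limit or range.

## Robot

A 6-joint arm with a two-finger parallel gripper is mounted at the origin on the work surface. World frame = base frame: x ahead of the robot, y to its left, z up, the work surface at z = 0. Lengths are in mm, angles in rad, forces in N, time in s.
With the tool pointing down it reaches from about 350 to 975 mm from the base axis. Payload 7.1 kg.
Tool frame: the origin (TCP) lies midway between the tips of the shut fingers; the grasp point (between the pads) lies 19 mm behind it; z points along the fingers, y is the line along which they close (so a half turn about z gives the same grasp; the last joint's range is limited). The gripper opens to 88 mm and grips with 3 to 60 N. Pads are 20 mm wide; open, the fingers measure 115 mm over their backs; the gripper's body (75 mm by 178 mm) begins 61 mm behind the grasp point.
Start: joints at [-1.251, 0.423, 1.63, -0, 1.089, -0.019], TCP at [207.739, -589.448, 222.675] pointing down, gripper open.
Joint ranges: [-3, 3], [-0.9, 2.11], [0.09, 2.58], [-1.31, 4.45], [0.11, 2.69], [-2.54, 2.54]. Speed limits (rad/s): [2.39, 2.39, 3.01, 3.14, 3.14, 3.14].

## Interface

Orientations are given as [roll, pitch, yaw] about the fixed x, y, z axes, in that order (R = Rz(yaw) Ry(pitch) Rx(roll)).
In Python, from plant import readout, eyes, ctrl gives the robot as it stands.
- The arm moves only by the tool step_arm, never from a script. Its arguments are lists of equal length, an entry for each row: "offset": the shift along the tool's x, y, z in mm, a list of three; "delta_rot": the turn, a rotation vector about the tool's x, y, z in degrees, a list of three. A call has 1 to 5 rows; each row is the pose to reach, as a shift and turn from the pose commanded when the call began, along the tool's axes at that moment; what a row does not reach only later rows make up. A row lasts 1/8 s, in which the tool goes at most 62.5 mm and 10.7 degrees, less where a joint would pass 70% of its speed; a pose out of reach is approached as far as the arm can. A call with a gripper value outside its range is refused whole. "jaw" is the opening, from 0 (shut) to 1 (fully open), set as the call begins (left out, the last holds). The fingers move at their own pace and stop on an object; "newtons" is the grip in N (left out, the last holds). Time passes only in rows, so rows that repeat a pose let the fingers close. It gives the time, the measured TCP pose, the force and the opening at its end, in the units of the state.
- readout.get_state(): the state, without advancing time (a new reading comes with each control period).
- eyes.grab_frame(name): name is "side" or "top" or "wrist"; returns a dict with "image" (384x512x3 uint8, red, green, blue), "depth" (384x512 float32, mm along the optical axis (not along the pixel's ray), 0 where there is no reading), "fx", "fy", "cx", "cy" (pixels), "D" ([k1, k2, p1, p2, k3] as OpenCV has them; the pictures are not rectified), "extrinsics" (4x4, takes a point from world to camera coordinates). Camera axes: x right, y up, looking along -z (the intrinsics and any distortion apply to the point x, -y, -z); pixel columns grow to the right and rows downward; lengths in mm; the calibration is good to about 2 mm. A picture is of the moment at which its call begins.
- ctrl.close_job(): hands the job in, once; it reports no verdict.
The state is a dict: "t": time; "joint_pos": joint angles; "joint_velocities": joint speeds; "joint_efforts": joint torques, N m; "ee_pos": TCP position; "tcp_rot": TCP orientation; "ft_force": force on the tool from outside, world axes, zero at the start; "ft_torque": the same for the moment, N m; "gripper_width": opening from 0.0 (shut) to 1.0 (fully open).
Only numpy, scipy, OpenCV 4.12 (cv2) and the standard library are available. Lean on these libraries where they do the work, as an engineer would, in place of code of your own. Each camera call takes 0.05 s, during which the arm holds its last target. There are 200 camera calls.

## Working session

There is one attempt and no reset: what is moved stays moved. The work goes in short steps, Python scripts to look and compute and a tool call to move; the robot and the scene stay as the last step left them, time stands still between calls to the robot, and variables do not carry over. Pictures are saved under pics/ and viewed, on a budget of 10 in all, crops included, one or two more only if the job needs it, and the job is handed in when it is done.

Besides the shell and the picture viewer there is one more tool, called after ">>>" by a JSON object that holds its "name" and its "arguments", one argument or row to a line. step_arm: Moves the arm, as the interface text tells. Its arguments: {"type":"object","properties":{"offset":{"type":"array","items":{"type":"array","items":{"type":"number"}}},"delta_rot":{"type":"array","items":{"type":"array","items":{"type":"number"}}},"jaw":{"type":"number"},"newtons":{"type":"number"}},"required":["offset","delta_rot"]}

```bash
ls; mkdir -p pics
cat > h.py <<'E'
import numpy as np, cv2
from plant import readout, eyes, ctrl
def world(f):
    """HxWx3 world points from depth"""
    h,w=f['depth'].shape
    u,v=np.meshgrid(np.arange(w),np.arange(h))
    K=np.array([[f['fx'],0,f['cx']],[0,f['fy'],f['cy']],[0,0,1.]])
    p=cv2.undistortPoints(np.stack([u,v],-1).reshape(-1,1,2).astype(np.float64),K,np.array(f['D'],float)).reshape(h,w,2)
    d=f['depth'].astype(float)
    c=np.stack([p[...,0]*d,-p[...,1]*d,-d,np.ones_like(d)],-1)
    P=c@np.linalg.inv(np.array(f['extrinsics'])).T
    P=P[...,:3]; P[d==0]=np.nan
    return P
def save(f,n): cv2.imwrite('pics/'+n+'.png',f['image'][...,::-1])
E
python3 - <<'E'
from h import *
fs={n:eyes.grab_frame(n) for n in('top','side')}
im=np.vstack([fs[n]['image'] for n in fs])
for n in fs:
    save(fs[n],n+'0'); np.savez(n+'0.npz',P=world(fs[n]),im=fs[n]['image']); print(n,np.linalg.inv(fs[n]['extrinsics']).round(2).tolist(),fs[n]['fx'])
print(readout.get_state())
E
```

```text
pics
top [[-0.02, 0.99, -0.13, 369.09], [-1.0, -0.02, -0.01, 90.47], [-0.01, 0.13, 0.99, 1081.18], [0.0, 0.0, 0.0, 1.0]] 354.76645008512395
side [[-0.88, 0.33, -0.33, 57.11], [-0.47, -0.63, 0.62, 931.43], [-0.0, 0.7, 0.71, 1062.44], [0.0, 0.0, 0.0, 1.0]] 422.6800912441494
{'t': 0.1, 'joint_pos': array([-1.25100704e+00,  4.23771921e-01,  1.63058104e+00, -3.83676652e-05,
        1.08858415e+00, -1.90554401e-02]), 'joint_velocities': array([ 0.00116482, -0.00090758, -0.00276095,  0.00102703, -0.00074029,
       -0.00068987]), 'joint_efforts': array([ 3.32985537e-04, -5.45612454e+01, -2.74326593e+01,  6.46018423e-02,
        1.88899128e-02, -3.34470849e-05]), 'ee_pos': array([ 207.57839619, -589.01004268,  221.98752484]), 'tcp_rot': array([-3.14024780e+00,  8.34496749e-06,  3.38862546e-01]), 'ft_force': array([ 0.5572554 ,  0.80893554, -0.18737984]), 'ft_torque': array([-0.05549545,  0.0225715 ,  0.0419262 ]), 'gripper_width': 0.9966842535969205}
```

View pics/top0.png

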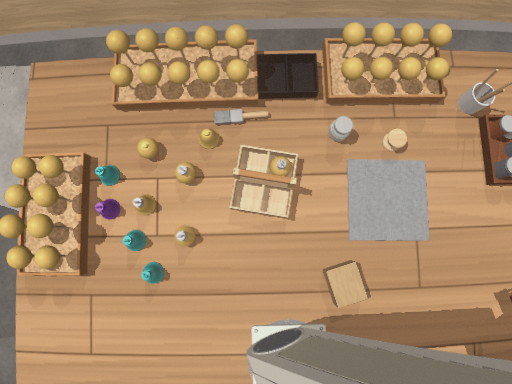

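View pics/side0.png

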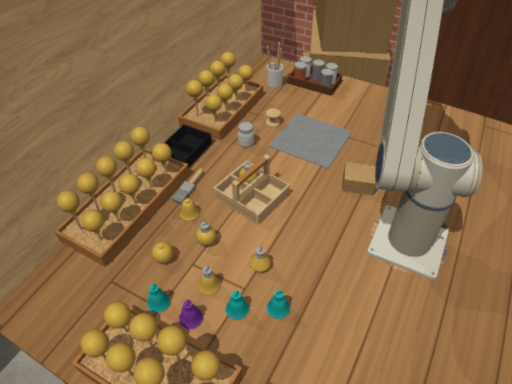

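The top view shows the capped ornaments at pixels (186,172), (144,204) and (186,236). The tote is at (265,182) with its packed pocket at the upper right, and the mat is at (388,200). Uncapped blanks are at (148,148) and (208,137). The side view agrees.

Run:
```python
from h import *
T=np.load('top0.npz');S=np.load('side0.npz')
for u,v in [(186,172),(144,204),(186,236),(281,163)]:
    P=T['P'][v-14:v+15,u-14:u+15].reshape(-1,3); P=P[np.isfinite(P[:,2])]
    c0=P[P[:,2]>62].mean(0)
    for nm,A in(('top',T),('side',S)):
        Q=A['P'].reshape(-1,3); C=A['im'].reshape(-1,3).astype(int)
        m=(np.hypot(Q[:,0]-c0[0],Q[:,1]-c0[1])<45)
        q=Q[m];c=C[m]; grey=(c.max(1)-c.min(1)<45)
        k=q[(q[:,2]>62)&grey]
        print(u,v,nm,'n',len(k),'mid',((k.max(0)+k.min(0))/2).round(1),'ext',(k.max(0)-k.min(0)).round(1),'zmax',np.nanmax(q[:,2]).round(1))
        # radius by z
        for a,b in((8,25),(25,40),(40,58)):
            s=q[(q[:,2]>a)&(q[:,2]<b)]
            if len(s): print('   ',a,b,len(s),(s.max(0)-s.min(0))[:2].round(0))
for nm,A in(('top',T),('side',S)):
    Q=A['P'].reshape(-1,3); 
    m=(np.abs(Q[:,0]-480)<250)&(Q[:,1]>-50)&(Q[:,1]<250)&(Q[:,2]>121)&(Q[:,2]<140)
    k=Q[m]; r=cv2.minAreaRect(k[:,:2].astype(np.float32)); print(nm,'handle',r,np.median(k[:,2]),len(k))
    c=r[0]
    m=(np.hypot(Q[:,0]-c[0],Q[:,1]-c[1])<140)&(Q[:,2]>42)&(Q[:,2]<58)
    r=cv2.minAreaRect(Q[m][:,:2].astype(np.float32)); print('tote walls',r)
    C=A['im'].reshape(-1,3).astype(int)
    m=(C.max(1)-C.min(1)<20)&(abs(Q[:,2])<10)&(Q[:,1]<-60)&(Q[:,1]>-420)&(Q[:,0]>250)&(Q[:,0]<580)&(C.mean(1)>70)
    r=cv2.minAreaRect(Q[m][:,:2].astype(np.float32)); print('mat',r,np.median(Q[m],axis=0),m.sum())
```

```text
186 172 top n 78 mid [565.2 295.6  79.6] ext [26.4 25.6 33.7] zmax 96.5
    8 25 1 [0. 0.]
    25 40 33 [63. 55.]
    40 58 212 [60. 58.]
186 172 side n 75 mid [564.3 301.2  79.4] ext [26.  24.2 34.7] zmax 96.8
    8 25 25 [48. 37.]
    25 40 74 [53. 56.]
    40 58 182 [61. 61.]
144 204 top n 79 mid [474.  426.9  79.5] ext [26.1 24.6 33.9] zmax 96.5
    8 25 111 [62. 58.]
    25 40 50 [48. 40.]
    40 58 79 [42. 36.]
144 204 side n 94 mid [472.4 430.8  79.2] ext [27.3 27.1 34.3] zmax 96.4
    8 25 134 [62. 54.]
    25 40 71 [43. 41.]
    40 58 99 [41. 40.]
186 236 top n 81 mid [376.1 300.5  80. ] ext [25.7 27.  35. ] zmax 97.5
    8 25 11 [59. 21.]
    25 40 139 [59. 63.]
    40 58 118 [47. 50.]
186 236 side n 81 mid [375.6 304.9  79.1] ext [24.6 24.4 33.1] zmax 95.7
    8 25 37 [50. 33.]
    25 40 132 [59. 52.]
    40 58 98 [47. 43.]
281 163 top n 79 mid [573.7   9.1  82.1] ext [26.  28.3 38.7] zmax 133.0
    8 25 22 [49. 85.]
    25 40 10 [44. 70.]
    40 58 200 [88. 86.]
281 163 side n 45 mid [563.3  25.8  95.4] ext [46.2 47.8 59.4] zmax 131.2
    8 25 22 [65. 85.]
    25 40 47 [86. 87.]
    40 58 164 [87. 85.]
top handle ((532.5180053710938, 62.217071533203125), (173.63758850097656, 18.627365112304688), 79.12903594970703) 128.5733420524482 433
tote walls ((532.6610107421875, 62.231689453125), (174.17425537109375, 192.41004943847656), 79.12708282470703)
mat ((466.0367126464844, -309.1976623535156), (226.19583129882812, 233.43206787109375), 88.38681030273438) [ 460.95512699 -307.58509841    3.88271413] 5265
side handle ((532.5068359375, 61.67438888549805), (175.17481994628906, 21.14029884338379), 80.09040832519531) 126.75246185130288 242
tote walls ((532.7813720703125, 63.792903900146484), (177.19923400878906, 194.19386291503906), 78.89979553222656)
mat ((462.0972900390625, -303.44732666015625), (233.1338653564453, 235.5669708251953), 89.95525360107422) [ 458.56654329 -298.83622031    2.23409335] 2148
```

>>> {"name": "step_arm", "arguments": {
  "offset": [
    [46,-25,0],
    [92,-50,0],
    [138,-75,0],
    [184,-100,-9],
    [230,-125,-9]
  ],
  "delta_rot": [
    [0,0,-10],
    [0,0,-20],
    [0,0,-30],
    [0,0,-40],
    [0,0,-50]
  ]
}}

```text
t: 0.72
ee_pos: [384.2, -393.9, 232.1]
tcp_rot: [3.141, 0.0, 1.217]
ft_force: [0.7, 0.2, 0.7]
gripper_width: 0.999
```

>>> {"name": "step_arm", "arguments": {
  "offset": [
    [49,19,-2],
    [98,38,-4],
    [147,58,-6],
    [196,77,-8],
    [244,96.5,-9]
  ],
  "delta_rot": [
    [0,0,-4],
    [0,0,-8],
    [0,0,-12],
    [0,0,-16],
    [0,0,-20.6]
  ]
}}

```text
t: 1.35
ee_pos: [560.1, -199.1, 240.5]
tcp_rot: [-3.141, -0.0, 1.574]
ft_force: [-0.0, -1.3, -0.5]
gripper_width: 0.997
```

Run:
```python
from h import *
s=readout.get_state(); print(s['t'],s['ee_pos'],s['tcp_rot'],s['joint_pos'])
f=eyes.grab_frame('wrist'); save(f,'w1'); P=world(f); np.savez('w1.npz',P=P,im=f['image'])
X=np.linalg.inv(f['extrinsics']); print(X.round(2),f['fx'])
# mat from top picture: full grey component
T=np.load('top0.npz'); S=np.load('side0.npz')
for nm,A,sd in(('top',T,(200,388)),('side',S,(140,310))):
    hsv=cv2.cvtColor(A['im'],cv2.COLOR_RGB2HSV); m=((hsv[...,1]<60)&(abs(A['P'][...,2])<12)).astype(np.uint8)
    m=cv2.morphologyEx(m,cv2.MORPH_OPEN,np.ones((3,3)))
    n,L=cv2.connectedComponents(m); q=A['P'][L==L[sd]]
    print(nm,cv2.minAreaRect(q[:,:2].astype(np.float32)),q.mean(0),np.nanmedian(q[:,2]))
```

```text
1.35 [ 560.11408287 -199.10101991  240.50840819] [-3.14124086e+00 -7.36907481e-05  1.57369241e+00] [-3.61525643e-01  3.58885543e-01  1.68385251e+00 -6.34580736e-05
  1.09920956e+00 -3.64392895e-01]
[[ 1.0000e+00 -0.0000e+00 -0.0000e+00  5.5944e+02]
 [ 0.0000e+00  9.6000e-01  2.9000e-01 -1.1991e+02]
 [-0.0000e+00 -2.9000e-01  9.6000e-01  4.0357e+02]
 [ 0.0000e+00  0.0000e+00  0.0000e+00  1.0000e+00]] 328.0563143414157
top ((472.0060119628906, -322.27496337890625), (252.73680114746094, 250.93006896972656), 87.99756622314453) [ 470.21250029 -319.78144935    3.84181846] 3.8546448887258293
side ((471.3489685058594, -320.30621337890625), (264.2425537109375, 251.46482849121094), 87.74332427978516) [ 467.54104322 -312.5302507     2.01603457] 2.0335860034213056
```

>>> {"name": "step_arm", "arguments": {
  "offset": [
    [53,-8,-6],
    [106,-16,-12],
    [159,-24,-18],
    [212,-32,-24],
    [265,-40,-30]
  ],
  "delta_rot": [
    [0,0,0],
    [0,0,0],
    [0,0,0],
    [0,0,0],
    [0,0,0]
  ]
}}

```text
t: 2.02
ee_pos: [518.5, 65.8, 270.7]
tcp_rot: [-3.141, -0.0, 1.571]
ft_force: [1.0, -0.1, 0.6]
gripper_width: 0.997
```

>>> {"name": "step_arm", "arguments": {
  "offset": [
    [53,-8,-6],
    [106,-16,-12],
    [159,-24,-18],
    [212,-32,-24],
    [265,-40,-30]
  ],
  "delta_rot": [
    [0,0,0],
    [0,0,0],
    [0,0,0],
    [0,0,0],
    [0,0,0]
  ]
}}

```text
t: 2.65
ee_pos: [478.5, 330.8, 300.6]
tcp_rot: [-3.141, 0.0, 1.571]
ft_force: [-0.2, -0.0, 1.2]
gripper_width: 1.001
```

>>> {"name": "step_arm", "arguments": {
  "offset": [
    [0,0,0],
    [0,0,0]
  ],
  "delta_rot": [
    [0,0,0],
    [0,0,0]
  ]
}}

```text
t: 2.9
ee_pos: [478.8, 328.7, 300.1]
tcp_rot: [-3.141, 0.001, 1.571]
ft_force: [0.4, 0.2, 0.5]
gripper_width: 0.995
```

Run:
```python
from h import *
s=readout.get_state(); print(s['t'],s['ee_pos'],s['tcp_rot'])
f=eyes.grab_frame('wrist'); save(f,'w2'); P=world(f); np.savez('w2.npz',P=P,im=f['image'])
Q=P.reshape(-1,3);C=f['image'].reshape(-1,3).astype(int)
for n,c in(('ball',(565,298)),('bell',(473,429)),('drop',(376,302)),('packed',(574,10))):
    m=(np.hypot(Q[:,0]-c[0],Q[:,1]-c[1])<30)&(Q[:,2]>62)&(Q[:,2]<110)&(C.max(1)-C.min(1)<45)
    k=Q[m]; print(n,len(k),'mid',((k.max(0)+k.min(0))/2).round(1),'ext',(k.max(0)-k.min(0)).round(1),k[:,2].max())
    t=k[(k[:,2]>76)&(k[:,2]<84)]; 
    if len(t): print('  captop',t.mean(0).round(1))
m=(np.hypot(Q[:,0]-532,Q[:,1]-62)<140)&(Q[:,2]>42)&(Q[:,2]<58); print('tote',cv2.minAreaRect(Q[m][:,:2].astype(np.float32)))
m=(np.hypot(Q[:,0]-532,Q[:,1]-62)<140)&(Q[:,2]>121)&(Q[:,2]<140); print('handle',cv2.minAreaRect(Q[m][:,:2].astype(np.float32)),np.median(Q[m][:,2]))
```

```text
2.9 [478.83094411 328.69016367 300.0970713 ] [-3.14070579e+00  1.06985451e-03  1.57147366e+00]
ball 452 mid [564.9 298.4  79.7] ext [27.4 26.7 33.3] 96.33202693563675
  captop [564.2 298.7  80.8]
bell 512 mid [473.8 426.4  79.9] ext [27.4 26.4 33.1] 96.50049219853645
  captop [474.3 427.2  81.1]
drop 472 mid [377.  302.1  79.4] ext [26.7 27.  34.7] 96.74498291088395
  captop [377.3 302.3  80.8]
packed 368 mid [574.5   8.3  78.2] ext [27.3 33.4 32.2] 94.34111188575162
  captop [573.4  19.7  80. ]
tote ((532.4027709960938, 61.52806091308594), (176.282958984375, 192.17657470703125), 79.57139587402344)
handle ((535.6026611328125, 76.56826782226562), (73.64749908447266, 19.804046630859375), 78.87843322753906) 128.89028471796234
```

View pics/w2.png

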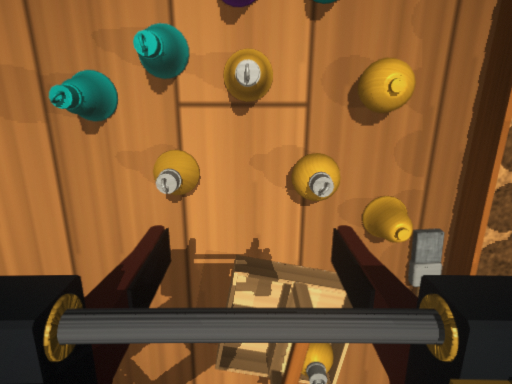

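The wrist view shows the three capped ornaments at pixels (168,180), (321,186) and (247,72), with an uncapped blank at (388,86) and another at (388,218). I'll take the ball first.

>>> {"name": "step_arm", "arguments": {
  "offset": [
    [-10,28,40],
    [-20,58,80],
    [-30,86,120],
    [-30,86,165],
    [-30,86,195]
  ],
  "delta_rot": [
    [0,0,0],
    [0,0,0],
    [0,0,0],
    [0,0,0],
    [0,0,0]
  ],
  "jaw": 0.6
}}

```text
t: 3.58
ee_pos: [564.9, 296.5, 103.2]
tcp_rot: [-3.139, 0.001, 1.568]
ft_force: [-0.6, -0.3, 0.4]
gripper_width: 0.599
```

>>> {"name": "step_arm", "arguments": {
  "offset": [
    [0,0,15],
    [0,0,30],
    [0,0,37],
    [0,0,42],
    [0,0,42]
  ],
  "delta_rot": [
    [0,0,0],
    [0,0,0],
    [0,0,0],
    [0,0,0],
    [0,0,0]
  ]
}}

```text
t: 4.2
ee_pos: [565.3, 299.6, 64.0]
tcp_rot: [3.141, -0.0, 1.571]
ft_force: [-0.7, 0.1, -0.1]
gripper_width: 0.602
```

Run:
```python
from h import *
s=readout.get_state(); print(s['t'],s['ee_pos'],s['tcp_rot'],s['ft_force'])
f=eyes.grab_frame('wrist'); save(f,'w3'); P=world(f)
Q=P.reshape(-1,3);C=f['image'].reshape(-1,3).astype(int)
m=(np.hypot(Q[:,0]-565,Q[:,1]-298.5)<30)&(Q[:,2]>76)&(Q[:,2]<84)&(C.max(1)-C.min(1)<45)&(np.hypot(Q[:,0]-565,Q[:,1]-298.5)<16)
k=Q[m];print(len(k),((k.max(0)+k.min(0))/2).round(1),'ext',(k.max(0)-k.min(0)).round(1))
```

```text
4.2 [565.2795802  299.58976155  63.97616859] [ 3.14116732e+00 -2.20160396e-04  1.57125022e+00] [-0.70051646  0.07988069 -0.14300847]
1665 [566.  297.7  80. ] ext [25.3 25.9  7.9]
```

View pics/w3.png

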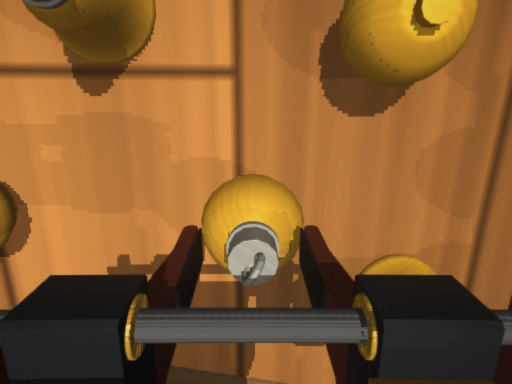

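The jaws straddle the ball's cap at pixel (252,252), evenly on both sides. Closing.

>>> {"name": "step_arm", "arguments": {
  "offset": [
    [0,0,0],
    [0,0,0],
    [0,0,0],
    [0,0,0],
    [0,0,0]
  ],
  "delta_rot": [
    [0,0,0],
    [0,0,0],
    [0,0,0],
    [0,0,0],
    [0,0,0]
  ],
  "jaw": 0.1,
  "newtons": 15
}}

```text
t: 4.88
ee_pos: [565.3, 299.4, 63.8]
tcp_rot: [3.141, -0.0, 1.571]
ft_force: [-1.1, 0.7, 1.2]
gripper_width: 0.29
```

>>> {"name": "step_arm", "arguments": {
  "offset": [
    [0,0,-10],
    [0,0,-40],
    [0,0,-75],
    [0,0,-110],
    [0,0,-140]
  ],
  "delta_rot": [
    [0,0,0],
    [0,0,0],
    [0,0,0],
    [0,0,0],
    [0,0,0]
  ]
}}

```text
t: 5.5
ee_pos: [565.2, 299.4, 205.7]
tcp_rot: [3.141, -0.0, 1.571]
ft_force: [0.3, -0.1, -0.4]
gripper_width: 0.29
```

Run:
```python
from h import *
s=readout.get_state(); print(s['t'],s['ee_pos'],s['tcp_rot'],s['ft_force'],s['gripper_width'])
```

```text
5.5 [565.24396921 299.38714591 205.66480355] [ 3.14076456e+00 -4.45231176e-04  1.57093973e+00] [ 0.34419075 -0.12140391 -0.35897619] 0.2896467769821059
```

>>> {"name": "step_arm", "arguments": {
  "offset": [
    [-41,5,0],
    [-82,10,0],
    [-123,15,0],
    [-164,20,0],
    [-204.7,25,0]
  ],
  "delta_rot": [
    [0,0,0],
    [0,0,0],
    [0,0,0],
    [0,0,0],
    [0,0,0]
  ]
}}

```text
t: 6.12
ee_pos: [590.2, 93.3, 204.3]
tcp_rot: [3.141, -0.0, 1.571]
ft_force: [0.1, -1.2, -0.6]
gripper_width: 0.292
```

>>> {"name": "step_arm", "arguments": {
  "offset": [
    [0,0,10],
    [0,0,35],
    [0,0,60],
    [0,0,75],
    [0,0,75]
  ],
  "delta_rot": [
    [0,0,0],
    [0,0,0],
    [0,0,0],
    [0,0,0],
    [0,0,0]
  ]
}}

```text
t: 6.75
ee_pos: [589.3, 95.2, 127.6]
tcp_rot: [-3.139, 0.0, 1.572]
ft_force: [0.7, -0.2, -0.5]
gripper_width: 0.288
```

Run:
```python
from h import *
s=readout.get_state(); print(s['t'],s['ee_pos'],s['tcp_rot'],s['ft_force'],s['gripper_width'])
f=eyes.grab_frame('wrist'); save(f,'w4'); P=world(f); np.savez('w4.npz',P=P,im=f['image'])
Q=P.reshape(-1,3)
# wall tops in view
m=(np.hypot(Q[:,0]-532,Q[:,1]-62)<140)&(abs(Q[:,2]-50)<3)
k=Q[m]-[532.5,62,0];c,s_=np.cos(-.1885),np.sin(-.1885)
x=k[:,0]*c+k[:,1]*s_; y=-k[:,0]*s_+k[:,1]*c
print(len(k),np.percentile(x,[1,99]),np.percentile(y,[1,99]))
C=f['image'].reshape(-1,3).astype(int)
g=(Q[:,2]>65)&(Q[:,2]<123)&(C[:,0]-C[:,2]>60)&(np.hypot(Q[:,0]-590,Q[:,1]-94)<45)
for z in range(65,125,10):
    b=Q[g&(abs(Q[:,2]-z)<5)]
    if len(b)>5: print(z,len(b),b.min(0).round(1),b.max(0).round(1))
```

```text
6.75 [589.32744056  95.18770569 127.62352137] [-3.13920334e+00  2.00152167e-04  1.57159371e+00] [ 0.68532185 -0.16969503 -0.46213895] 0.28831705574544875
7239 [-95.09735462  95.43288183] [-81.89983846  85.98737606]
85 13 [581.8 122.3  81.8] [598.4 124.5  89.6]
95 419 [557.3  87.4  90.2] [621.4 125.9 100. ]
105 1004 [557.8  85.4 100. ] [620.8 124.8 110. ]
115 2118 [560.3  85.9 110. ] [618.4 122.7 120. ]
```

View pics/w4.png

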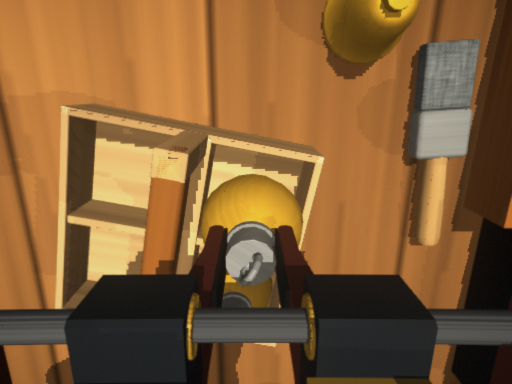

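The ball hangs inside the upper-right pocket outline, with its cap at pixel (250,248), and is within about 1 mm of the pocket centre. Lowering.

>>> {"name": "step_arm", "arguments": {
  "offset": [
    [0,1,15],
    [0,1,30],
    [0,1,44],
    [0,1,53],
    [0,1,56]
  ],
  "delta_rot": [
    [0,0,0],
    [0,0,0],
    [0,0,0],
    [0,0,0],
    [0,0,0]
  ]
}}

```text
t: 7.42
ee_pos: [590.8, 94.6, 71.7]
tcp_rot: [-3.14, 0.0, 1.571]
ft_force: [-0.1, -0.7, 0.3]
gripper_width: 0.294
```

>>> {"name": "step_arm", "arguments": {
  "offset": [
    [0,0,0.5],
    [0,0,1],
    [0,0,1.5],
    [0,0,2],
    [0,0,2]
  ],
  "delta_rot": [
    [0,0,0],
    [0,0,0],
    [0,0,0],
    [0,0,0],
    [0,0,0]
  ]
}}

```text
t: 8.05
ee_pos: [591.3, 94.7, 70.8]
tcp_rot: [3.141, -0.0, 1.571]
ft_force: [0.5, 0.2, -1.4]
gripper_width: 0.291
```

>>> {"name": "step_arm", "arguments": {
  "offset": [
    [0,0,0.5],
    [0,0,1],
    [0,0,1],
    [0,0,1]
  ],
  "delta_rot": [
    [0,0,0],
    [0,0,0],
    [0,0,0],
    [0,0,0]
  ]
}}

```text
t: 8.55
ee_pos: [591.3, 94.7, 69.8]
tcp_rot: [3.141, -0.0, 1.571]
ft_force: [0.3, -1.2, 1.4]
gripper_width: 0.29
```

Run:
```python
from h import *
s=readout.get_state(); print(s['t'],s['ee_pos'],s['ft_force'])
f=eyes.grab_frame('wrist'); P=world(f)
Q=P.reshape(-1,3);C=f['image'].reshape(-1,3).astype(int)
m=(np.hypot(Q[:,0]-590,Q[:,1]-94)<16)&(Q[:,2]>70)&(Q[:,2]<110)&(C.max(1)-C.min(1)<45)
k=Q[m];h,e=np.histogram(k[:,2],np.arange(70,110,1));print(h,k[:,2].max(),np.median(k[(k[:,2]>82)&(k[:,2]<90)],axis=0))
```

```text
8.55 [591.27497552  94.69160459  69.79171835] [ 0.3373609  -1.19922224  1.41823565]
[115 126  44  37  25  45  50  44  38  46  42  39  41  56  60  97 640 737
 100  43  28  25  33  28  26  29  32  40  50  50  82  68  25  19  16  19
  16  19  20] 109.86813168616008 [590.0006094   95.62012538  86.99362723]
```

>>> {"name": "step_arm", "arguments": {
  "offset": [
    [0,0,0],
    [0,0,0],
    [0,0,-5],
    [0,0,-45],
    [0,0,-91]
  ],
  "delta_rot": [
    [0,0,0],
    [0,0,0],
    [0,0,0],
    [0,0,0],
    [0,0,0]
  ],
  "jaw": 0.5
}}

```text
t: 9.22
ee_pos: [590.6, 94.6, 161.2]
tcp_rot: [-3.14, 0.0, 1.571]
ft_force: [0.9, -0.1, 0.2]
gripper_width: 0.497
```

>>> {"name": "step_arm", "arguments": {
  "offset": [
    [50,-18,0],
    [105,-37,0],
    [160,-57,0],
    [215,-76,0],
    [270,-95,0]
  ],
  "delta_rot": [
    [0,0,0],
    [0,0,0],
    [0,0,0],
    [0,0,0],
    [0,0,0]
  ],
  "jaw": 0.6
}}

```text
t: 9.85
ee_pos: [495.4, 366.4, 161.2]
tcp_rot: [3.141, -0.0, 1.571]
ft_force: [1.1, -1.0, 0.8]
gripper_width: 0.6
```

>>> {"name": "step_arm", "arguments": {
  "offset": [
    [40,-14,0],
    [62,-22,0],
    [62,-22,20],
    [62,-22,40],
    [62,-22,50]
  ],
  "delta_rot": [
    [0,0,0],
    [0,0,0],
    [0,0,0],
    [0,0,0],
    [0,0,0]
  ]
}}

```text
t: 10.48
ee_pos: [473.7, 424.4, 108.1]
tcp_rot: [-3.139, 0.003, 1.569]
ft_force: [-0.3, -0.1, -0.2]
gripper_width: 0.599
```

```bash
cat > cap.py <<'E'
from h import *
import sys
x,y,z=map(float,sys.argv[1:4])
s=readout.get_state(); print(s['t'],s['ee_pos'],s['tcp_rot'],s['ft_force'],s['gripper_width'])
f=eyes.grab_frame('wrist'); save(f,sys.argv[4]); P=world(f)
Q=P.reshape(-1,3);C=f['image'].reshape(-1,3).astype(int)
m=(np.hypot(Q[:,0]-x,Q[:,1]-y)<17)&(abs(Q[:,2]-z)<4)&(C.max(1)-C.min(1)<45)
k=Q[m];print(len(k),((k.max(0)+k.min(0))/2).round(1),'ext',(k.max(0)-k.min(0)).round(1),'med',np.median(k,axis=0))
E
python3 cap.py 474 427 80 w5
```

```text
10.475 [473.73561036 424.3623216  108.12468806] [-3.13884321e+00  2.59097554e-03  1.56932465e+00] [-0.29844117 -0.14765121 -0.16147458] 0.5985686569394711
1111 [474.  428.1  79.8] ext [25.1 25.3  7.2] med [474.64186551 429.55718278  80.97333425]
```

>>> {"name": "step_arm", "arguments": {
  "offset": [
    [1,0,15],
    [1,0,30],
    [1,0,40],
    [1,0,47],
    [1,0,47]
  ],
  "delta_rot": [
    [0,0,0],
    [0,0,0],
    [0,0,0],
    [0,0,0],
    [0,0,0]
  ]
}}

```text
t: 11.15
ee_pos: [473.9, 427.5, 63.1]
tcp_rot: [-3.141, 0.001, 1.571]
ft_force: [-0.5, -1.1, 0.1]
gripper_width: 0.6
```

>>> {"name": "step_arm", "arguments": {
  "offset": [
    [0,0,0],
    [0,0,0],
    [0,0,0],
    [0,0,0],
    [0,0,0]
  ],
  "delta_rot": [
    [0,0,0],
    [0,0,0],
    [0,0,0],
    [0,0,0],
    [0,0,0]
  ],
  "jaw": 0.1
}}

```text
t: 11.78
ee_pos: [474.4, 427.8, 64.0]
tcp_rot: [3.141, -0.0, 1.571]
ft_force: [0.7, -0.1, 1.5]
gripper_width: 0.292
```

```bash
python3 cap.py 474 427 80 w6
```

```text
11.775 [474.39739652 427.81209453  64.00486543] [ 3.14107151e+00 -4.43289660e-04  1.57097852e+00] [ 0.68099622 -0.13598807  1.50730569] 0.2924240724363925
1856 [474.1 428.2  79.9] ext [27.  26.   7.8] med [474.54664475 430.13841956  81.04022181]
```

>>> {"name": "step_arm", "arguments": {
  "offset": [
    [0,0,-10],
    [0,0,-40],
    [0,0,-75],
    [0,0,-110],
    [0,0,-140]
  ],
  "delta_rot": [
    [0,0,0],
    [0,0,0],
    [0,0,0],
    [0,0,0],
    [0,0,0]
  ]
}}

```text
t: 12.45
ee_pos: [474.1, 427.6, 205.6]
tcp_rot: [3.141, -0.0, 1.571]
ft_force: [0.4, -0.0, -0.5]
gripper_width: 0.293
```

>>> {"name": "step_arm", "arguments": {
  "offset": [
    [-40,2,0],
    [-95,5,0],
    [-150,8,0],
    [-205,11,0],
    [-260,14,0]
  ],
  "delta_rot": [
    [0,0,0],
    [0,0,0],
    [0,0,0],
    [0,0,0],
    [0,0,0]
  ]
}}

```text
t: 13.08
ee_pos: [487.9, 166.0, 204.2]
tcp_rot: [3.141, -0.0, 1.571]
ft_force: [0.9, 0.5, -0.7]
gripper_width: 0.291
```

>>> {"name": "step_arm", "arguments": {
  "offset": [
    [-40,2,0],
    [-55,2,5],
    [-55,2,35],
    [-55,2,60],
    [-55,2,75]
  ],
  "delta_rot": [
    [0,0,0],
    [0,0,0],
    [0,0,0],
    [0,0,0],
    [0,0,0]
  ]
}}

```text
t: 13.7
ee_pos: [489.6, 113.1, 127.5]
tcp_rot: [-3.14, 0.0, 1.571]
ft_force: [-0.2, 0.2, -1.1]
gripper_width: 0.288
```

>>> {"name": "step_arm", "arguments": {
  "offset": [
    [0,0,0],
    [0,0,0]
  ],
  "delta_rot": [
    [0,0,0],
    [0,0,0]
  ]
}}

```text
t: 13.95
ee_pos: [490.7, 113.1, 129.3]
tcp_rot: [3.141, -0.0, 1.571]
ft_force: [0.1, -0.3, -0.2]
gripper_width: 0.288
```

```bash
cat > fit.py <<'E'
from h import *
import sys
px,py=map(float,sys.argv[1:3])
s=readout.get_state(); print(s['t'],s['ee_pos'],s['ft_force'],s['gripper_width'])
f=eyes.grab_frame('wrist'); save(f,sys.argv[3]); Q=world(f).reshape(-1,3)
k=Q[(np.hypot(Q[:,0]-532,Q[:,1]-62)<140)&(abs(Q[:,2]-50)<3)]-[532.5,62,0];a=-.1885;c,d=np.cos(a),np.sin(a)
x=k[:,0]*c+k[:,1]*d; y=-k[:,0]*d+k[:,1]*c
print('tote local',len(k),np.percentile(x,[1,99]),np.percentile(y,[1,99]))
C=f['image'].reshape(-1,3).astype(int)
g=(Q[:,2]>60)&(Q[:,2]<123)&(C[:,0]-C[:,2]>60)&(np.hypot(Q[:,0]-px,Q[:,1]-py)<45)
for z in range(65,125,10):
    b=Q[g&(abs(Q[:,2]-z)<5)]
    if len(b)>5: print(z,len(b),b.min(0).round(1),b.max(0).round(1))
E
python3 fit.py 490.3 112.6 w7
```

```text
13.95 [490.73755124 113.06501917 129.30951243] [ 0.0620747  -0.28323091 -0.17549637] 0.287591361074239
tote local 6942 [-95.13564651  95.55750198] [-29.8237214   85.93708432]
65 51 [458.2 116.8  67.6] [518.  145.6  70. ]
75 1397 [458.3  99.   70. ] [522.9 145.7  80. ]
85 669 [463.  105.8  80. ] [518.1 140.4  90. ]
95 602 [466.2 110.2  90. ] [515.  137.8 100. ]
105 557 [467.9 113.9 100. ] [513.1 135.8 110. ]
115 929 [469.6  89.4 110. ] [534.7 134.4 120. ]
```

>>> {"name": "step_arm", "arguments": {
  "offset": [
    [0,0,15],
    [0,0,30],
    [0,0,44],
    [0,0,53],
    [0,0,56]
  ],
  "delta_rot": [
    [0,0,0],
    [0,0,0],
    [0,0,0],
    [0,0,0],
    [0,0,0]
  ]
}}

```text
t: 14.62
ee_pos: [489.7, 112.6, 71.7]
tcp_rot: [-3.14, 0.0, 1.571]
ft_force: [-0.6, 0.1, -1.1]
gripper_width: 0.291
```

>>> {"name": "step_arm", "arguments": {
  "offset": [
    [0,0,1],
    [0,0,2],
    [0,0,2.5],
    [0,0,3],
    [0,0,3]
  ],
  "delta_rot": [
    [0,0,0],
    [0,0,0],
    [0,0,0],
    [0,0,0],
    [0,0,0]
  ]
}}

```text
t: 15.25
ee_pos: [490.5, 112.7, 70.0]
tcp_rot: [3.141, -0.0, 1.571]
ft_force: [0.4, 0.1, 0.7]
gripper_width: 0.29
```

```bash
python3 cap.py 490.5 112.5 86 w8
```

```text
15.25 [490.48212538 112.6918793   69.96670672] [ 3.14094359e+00 -1.42384294e-04  1.57096202e+00] [0.37539073 0.06155409 0.68207245] 0.2904917368794349
1875 [490.4 113.1  86. ] ext [27.5 25.6  7.9] med [490.65005212 115.04870003  87.01125354]
```

>>> {"name": "step_arm", "arguments": {
  "offset": [
    [0,0,0],
    [0,0,0],
    [0,0,-5],
    [0,0,-45],
    [0,0,-91]
  ],
  "delta_rot": [
    [0,0,0],
    [0,0,0],
    [0,0,0],
    [0,0,0],
    [0,0,0]
  ],
  "jaw": 0.5
}}

```text
t: 15.92
ee_pos: [489.5, 112.5, 161.3]
tcp_rot: [-3.139, 0.0, 1.571]
ft_force: [0.9, 0.5, 0.9]
gripper_width: 0.498
```

>>> {"name": "step_arm", "arguments": {
  "offset": [
    [45,-27,0],
    [92,-55,0],
    [140,-83,0],
    [175,-105,0],
    [189.5,-113.5,10]
  ],
  "delta_rot": [
    [0,0,0],
    [0,0,0],
    [0,0,0],
    [0,0,0],
    [0,0,0]
  ],
  "jaw": 0.6
}}

```text
t: 16.55
ee_pos: [376.1, 304.0, 151.3]
tcp_rot: [3.14, -0.001, 1.574]
ft_force: [0.6, 0.2, 1.2]
gripper_width: 0.602
```

>>> {"name": "step_arm", "arguments": {
  "offset": [
    [0,0,20],
    [0,0,40],
    [0,0,40]
  ],
  "delta_rot": [
    [0,0,0],
    [0,0,0],
    [0,0,0]
  ]
}}

```text
t: 16.92
ee_pos: [375.9, 300.9, 109.3]
tcp_rot: [-3.139, 0.002, 1.571]
ft_force: [-0.7, -0.3, -0.3]
gripper_width: 0.599
```

```bash
python3 cap.py 377 302 80 w9
```

```text
16.925 [375.9247597  300.92992254 109.25891992] [-3.13884860e+00  2.22115169e-03  1.57050401e+00] [-0.68497854 -0.30477656 -0.26715626] 0.5990646441927912
1088 [375.6 301.5  80. ] ext [25.3 25.2  7.9] med [376.18996013 303.03784432  80.98756055]
```

>>> {"name": "step_arm", "arguments": {
  "offset": [
    [0,-0.5,15],
    [0,-0.5,30],
    [0,-0.5,40],
    [0,-0.5,47],
    [0,-0.5,47]
  ],
  "delta_rot": [
    [0,0,0],
    [0,0,0],
    [0,0,0],
    [0,0,0],
    [0,0,0]
  ]
}}

```text
t: 17.6
ee_pos: [375.9, 301.9, 63.1]
tcp_rot: [-3.141, 0.001, 1.571]
ft_force: [-0.3, -0.7, 1.0]
gripper_width: 0.602
```

>>> {"name": "step_arm", "arguments": {
  "offset": [
    [0,0,0],
    [0,0,0],
    [0,0,0],
    [0,0,0],
    [0,0,0]
  ],
  "delta_rot": [
    [0,0,0],
    [0,0,0],
    [0,0,0],
    [0,0,0],
    [0,0,0]
  ],
  "jaw": 0.1
}}

```text
t: 18.23
ee_pos: [376.4, 302.3, 64.0]
tcp_rot: [3.141, -0.0, 1.571]
ft_force: [0.6, -0.3, 4.5]
gripper_width: 0.292
```

```bash
python3 cap.py 376.5 302 80 w10
```

```text
18.225 [376.3646092  302.29983842  63.9614957 ] [ 3.14112462e+00 -3.93897139e-04  1.57100703e+00] [ 0.57902255 -0.32461742  4.4956639 ] 0.2924043215876249
1844 [376.3 301.4  80. ] ext [27.5 26.1  8. ] med [376.52164581 303.93958125  80.9063731 ]
```

>>> {"name": "step_arm", "arguments": {
  "offset": [
    [0,0,-10],
    [0,0,-40],
    [0,0,-75],
    [0,0,-110],
    [0,0,-140]
  ],
  "delta_rot": [
    [0,0,0],
    [0,0,0],
    [0,0,0],
    [0,0,0],
    [0,0,0]
  ]
}}

```text
t: 18.9
ee_pos: [376.0, 302.0, 205.4]
tcp_rot: [3.141, -0.0, 1.571]
ft_force: [0.0, 0.4, -0.3]
gripper_width: 0.29
```

>>> {"name": "step_arm", "arguments": {
  "offset": [
    [-40,15,0],
    [-90,33,0],
    [-140,51,0],
    [-190,69,0],
    [-240,87,0]
  ],
  "delta_rot": [
    [0,0,0],
    [0,0,0],
    [0,0,0],
    [0,0,0],
    [0,0,0]
  ]
}}

```text
t: 19.52
ee_pos: [463.4, 60.5, 204.2]
tcp_rot: [3.141, -0.0, 1.571]
ft_force: [0.6, 0.1, -1.1]
gripper_width: 0.292
```

>>> {"name": "step_arm", "arguments": {
  "offset": [
    [-25,9,0],
    [-31.3,11.3,5],
    [-31.3,11.3,35],
    [-31.3,11.3,60],
    [-31.3,11.3,75]
  ],
  "delta_rot": [
    [0,0,0],
    [0,0,0],
    [0,0,0],
    [0,0,0],
    [0,0,0]
  ]
}}

```text
t: 20.15
ee_pos: [473.5, 31.6, 127.5]
tcp_rot: [-3.14, -0.0, 1.572]
ft_force: [-0.8, 0.6, -1.1]
gripper_width: 0.29
```

>>> {"name": "step_arm", "arguments": {
  "offset": [
    [0,0,0],
    [0,0,0]
  ],
  "delta_rot": [
    [0,0,0],
    [0,0,0]
  ]
}}

```text
t: 20.4
ee_pos: [475.0, 31.2, 129.3]
tcp_rot: [3.141, -0.0, 1.571]
ft_force: [0.6, -0.6, -0.2]
gripper_width: 0.287
```

```bash
python3 fit.py 474.5 30.2 w11
```

```text
20.4 [474.97700966  31.18206281 129.30482618] [ 0.56811233 -0.58921462 -0.24819046] 0.2870574544921036
tote local 15025 [-95.05987764  95.52108133] [-85.1356567   85.34437634]
85 143 [443.1  33.1  85.9] [504.2  61.5  90. ]
95 1277 [443.3  20.7  90. ] [504.8  61.6 100. ]
105 1392 [447.1  25.4 100. ] [501.4  57.2 110. ]
115 1131 [453.8  18.7 110. ] [518.9  52.7 120. ]
```

>>> {"name": "step_arm", "arguments": {
  "offset": [
    [0.7,0.5,15],
    [0.7,0.5,30],
    [0.7,0.5,44],
    [0.7,0.5,53],
    [0.7,0.5,56]
  ],
  "delta_rot": [
    [0,0,0],
    [0,0,0],
    [0,0,0],
    [0,0,0],
    [0,0,0]
  ]
}}

```text
t: 21.08
ee_pos: [474.6, 31.5, 71.8]
tcp_rot: [-3.14, 0.0, 1.571]
ft_force: [-0.4, -0.0, -0.9]
gripper_width: 0.292
```

>>> {"name": "step_arm", "arguments": {
  "offset": [
    [0,0,1],
    [0,0,2],
    [0,0,2.5],
    [0,0,3],
    [0,0,3]
  ],
  "delta_rot": [
    [0,0,0],
    [0,0,0],
    [0,0,0],
    [0,0,0],
    [0,0,0]
  ]
}}

```text
t: 21.7
ee_pos: [475.2, 31.5, 70.0]
tcp_rot: [3.141, -0.0, 1.571]
ft_force: [-0.7, -0.9, 2.5]
gripper_width: 0.291
```

```bash
python3 cap.py 474.5 30.5 86 w12
```

```text
21.7 [475.22617948  31.54244153  69.97444973] [ 3.14105082e+00 -3.50608877e-06  1.57102086e+00] [-0.74931577 -0.94973489  2.51931036] 0.29096998828860154
1840 [474.5  30.9  86. ] ext [26.8 25.9  8. ] med [475.39378657  33.05731194  86.89748834]
```

>>> {"name": "step_arm", "arguments": {
  "offset": [
    [0,0,0],
    [0,0,0],
    [0,0,-5],
    [0,0,-50],
    [0,0,-105]
  ],
  "delta_rot": [
    [0,0,0],
    [0,0,0],
    [0,0,0],
    [0,0,0],
    [0,0,0]
  ],
  "jaw": 0.5
}}

```text
t: 22.38
ee_pos: [474.1, 31.5, 175.2]
tcp_rot: [-3.139, 0.0, 1.571]
ft_force: [0.8, -0.0, -0.0]
gripper_width: 0.503
```

>>> {"name": "step_arm", "arguments": {
  "offset": [
    [15,28,-30],
    [31,57.5,-50],
    [31,57.5,-50],
    [31,57.5,-50]
  ],
  "delta_rot": [
    [0,0,5],
    [0,0,10.8],
    [0,0,10.8],
    [0,0,10.8]
  ]
}}

```text
t: 22.88
ee_pos: [531.1, 62.3, 223.9]
tcp_rot: [-3.14, 0.001, 1.384]
ft_force: [-0.2, -0.6, 0.5]
gripper_width: 0.5
```

Run:
```python
from h import *
s=readout.get_state(); print(s['t'],s['ee_pos'],s['tcp_rot'],s['ft_force'],s['gripper_width'])
f=eyes.grab_frame('wrist'); save(f,'w13'); P=world(f); Q=P.reshape(-1,3);C=f['image'].reshape(-1,3).astype(int)
n=np.hypot(Q[:,0]-532,Q[:,1]-62)
for nm,g in(('w',(n<140)&(abs(Q[:,2]-50)<2.5)),('h',(n<110)&(Q[:,2]>122)&(Q[:,2]<133)&(C[:,0]-C[:,2]>30))):
    print(nm,g.sum(),cv2.minAreaRect(Q[g][:,:2].astype(np.float32)),np.median(Q[g][:,2]))
for x,y in((590.5,93.7),(490.3,112.5),(474.6,30.4),(574.5,10.5)):
    m=(np.hypot(Q[:,0]-x,Q[:,1]-y)<17)&(abs(Q[:,2]-86)<4)&(C.max(1)-C.min(1)<45); k=Q[m]
    if len(k): print(x,y,len(k),((k.max(0)+k.min(0))/2).round(1),(k.max(0)-k.min(0)).round(1),np.median(k[:,2]))
t=eyes.grab_frame('top'); save(t,'top1')
```

```text
22.875 [531.14766949  62.32719249 223.88850503] [-3.13963859e+00  6.92305335e-04  1.38393452e+00] [-0.20775054 -0.63741387  0.53996398] 0.49978517470782213
w 5195 ((532.77978515625, 60.95806121826172), (173.89097595214844, 192.22433471679688), 78.9434585571289) 50.674342229505214
h 4429 ((532.6325073242188, 60.74859619140625), (173.66896057128906, 17.87322425842285), 79.0914077758789) 128.86337386199398
590.5 93.7 527 [591.1  92.7  86. ] [24.9 24.7  7.2] 87.0210384283123
490.3 112.5 544 [490.6 112.6  86. ] [24.8 25.1  7.8] 86.95759653092466
474.6 30.4 391 [475.1  31.2  85.8] [24.3 24.2  7.3] 86.98597340820083
574.5 10.5 378 [574.4  11.2  86.1] [25.  23.9  7.6] 86.87587667057602
```

View pics/w13.png

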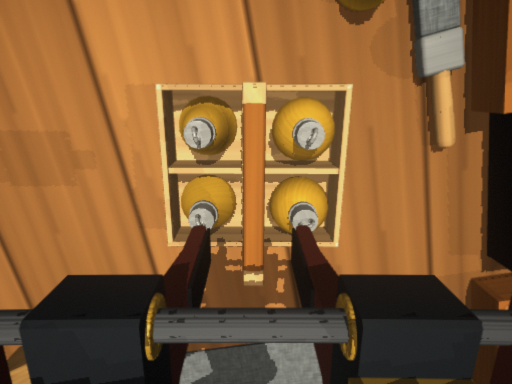

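Wrist view: all four ornaments stand upright in their pockets, with caps at pixels (199,134), (311,134), (204,214) and (303,214). The handle runs down between the fingers at column 254. All cap tops read 87 (81 on the table), so every ornament is seated.

>>> {"name": "step_arm", "arguments": {
  "offset": [
    [-1,0,30],
    [-1,0,65],
    [-1,0,95],
    [-1,0,115],
    [-1,0,124]
  ],
  "delta_rot": [
    [0,0,0],
    [0,0,0],
    [0,0,0],
    [0,0,0],
    [0,0,0]
  ],
  "jaw": 0.4
}}

```text
t: 23.6
ee_pos: [530.5, 61.1, 99.0]
tcp_rot: [-3.138, 0.001, 1.382]
ft_force: [-0.6, -0.6, 1.1]
gripper_width: 0.398
```

>>> {"name": "step_arm", "arguments": {
  "offset": [
    [0,0,0],
    [0,0,0]
  ],
  "delta_rot": [
    [0,0,0],
    [0,0,0]
  ]
}}

```text
t: 23.85
ee_pos: [532.7, 61.6, 101.4]
tcp_rot: [3.141, -0.0, 1.382]
ft_force: [0.7, -0.0, 0.4]
gripper_width: 0.398
```

>>> {"name": "step_arm", "arguments": {
  "offset": [
    [0,0,0],
    [0,0,0],
    [0,0,0],
    [0,0,0],
    [0,0,0]
  ],
  "delta_rot": [
    [0,0,0],
    [0,0,0],
    [0,0,0],
    [0,0,0],
    [0,0,0]
  ],
  "jaw": 0.05,
  "newtons": 55
}}

```text
t: 24.48
ee_pos: [533.0, 61.6, 101.3]
tcp_rot: [3.14, -0.0, 1.383]
ft_force: [1.2, -0.9, 5.8]
gripper_width: 0.202
```

>>> {"name": "step_arm", "arguments": {
  "offset": [
    [0,0,-3],
    [0,0,-8],
    [0,0,-16],
    [0,0,-25],
    [0,0,-35]
  ],
  "delta_rot": [
    [0,0,0],
    [0,0,0],
    [0,0,0],
    [0,0,0],
    [0,0,0]
  ]
}}

```text
t: 25.1
ee_pos: [532.3, 61.6, 136.4]
tcp_rot: [-3.142, -0.0, 1.383]
ft_force: [-0.3, 0.7, -8.1]
gripper_width: 0.202
```

Run:
```python
from h import *
s=readout.get_state(); print(s['t'],s['ee_pos'],s['tcp_rot'],s['ft_force'],s['ft_torque'],s['gripper_width'])
f=eyes.grab_frame('top'); save(f,'top2');P=world(f); Q=P.reshape(-1,3)
```

```text
25.1 [532.2771932   61.60495061 136.38236201] [-3.14158818e+00 -6.33236722e-06  1.38259199e+00] [-0.27783277  0.70629982 -8.05137446] [-0.02701439 -0.11552947  0.02648618] 0.20155414678703076
```

>>> {"name": "step_arm", "arguments": {
  "offset": [
    [-5,0,-10],
    [-15,0,-22],
    [-32,1,-37],
    [-54,2,-52],
    [-80,2.5,-65]
  ],
  "delta_rot": [
    [0,0,0],
    [0,0,0],
    [0,0,0],
    [0,0,0],
    [0,0,0]
  ]
}}

```text
t: 25.78
ee_pos: [519.7, -19.1, 202.1]
tcp_rot: [3.141, 0.0, 1.383]
ft_force: [0.7, -0.5, -7.6]
gripper_width: 0.199
```

>>> {"name": "step_arm", "arguments": {
  "offset": [
    [-30,1,0],
    [-60,2,0],
    [-90,3,0],
    [-120,4,0],
    [-150,4.5,0]
  ],
  "delta_rot": [
    [0,0,0],
    [0,0,0],
    [0,0,0],
    [0,0,0],
    [0,0,0]
  ]
}}

```text
t: 26.4
ee_pos: [495.4, -167.7, 201.5]
tcp_rot: [3.141, 0.0, 1.382]
ft_force: [0.0, 0.3, -7.7]
gripper_width: 0.201
```

>>> {"name": "step_arm", "arguments": {
  "offset": [
    [-30,1,0],
    [-60,2,0],
    [-88,3,0],
    [-112,4,0],
    [-132,4.5,0]
  ],
  "delta_rot": [
    [0,0,0],
    [0,0,0],
    [0,0,0],
    [0,0,0],
    [0,0,0]
  ]
}}

```text
t: 27.02
ee_pos: [475.0, -298.0, 201.3]
tcp_rot: [3.141, 0.0, 1.381]
ft_force: [-0.8, 0.4, -7.6]
gripper_width: 0.203
```

>>> {"name": "step_arm", "arguments": {
  "offset": [
    [-15,0,0],
    [-23,0.3,0],
    [-25.5,0.3,0],
    [-25.5,0.3,0],
    [-25.5,0.3,0]
  ],
  "delta_rot": [
    [0,0,-1],
    [0,0,-3.5],
    [0,0,-6],
    [0,0,-8],
    [0,0,-8.8]
  ]
}}

```text
t: 27.65
ee_pos: [471.2, -321.4, 200.8]
tcp_rot: [-3.142, -0.0, 1.537]
ft_force: [0.3, -0.1, -8.7]
gripper_width: 0.202
```

>>> {"name": "step_arm", "arguments": {
  "offset": [
    [0,0,0],
    [0,0,0],
    [0,0,0]
  ],
  "delta_rot": [
    [0,0,0],
    [0,0,0],
    [0,0,0]
  ]
}}

```text
t: 28.02
ee_pos: [471.4, -321.2, 200.7]
tcp_rot: [3.142, -0.0, 1.536]
ft_force: [-0.1, -0.6, -7.0]
gripper_width: 0.2
```

Run:
```python
from h import *
s=readout.get_state(); print(s['t'],s['ee_pos'],s['tcp_rot'],s['ft_force'],s['gripper_width'])
for nm in('wrist','top'):
    f=eyes.grab_frame(nm); save(f,nm+'3'); P=world(f); np.savez(nm+'3.npz',P=P,im=f['image'])
    Q=P.reshape(-1,3)
    n=np.hypot(Q[:,0]-471.7,Q[:,1]+321.5)
    h=Q[(n<110)&(Q[:,2]>222)&(Q[:,2]<233)]; print(nm,'handle',len(h),cv2.minAreaRect(h[:,:2].astype(np.float32)))
    w=Q[(n<140)&(abs(Q[:,2]-150)<5)]; print(nm,'walls',len(w),cv2.minAreaRect(w[:,:2].astype(np.float32)),np.median(w[:,2]))
    A=np.c_[w[:,:2]-[471,-321],np.ones(len(w))]; print('tilt',np.linalg.lstsq(A,w[:,2],rcond=None)[0])
```

```text
28.025 [ 471.42837486 -321.17868837  200.69119712] [ 3.14156684e+00 -4.95990809e-05  1.53609360e+00] [-0.1466149  -0.62184539 -6.95005955] 0.20001369711306452
wrist handle 11456 ((471.0284118652344, -312.1617126464844), (154.68258666992188, 36.774696350097656), 80.81348419189453)
wrist walls 12883 ((471.4441833496094, -303.40338134765625), (137.31903076171875, 193.1404571533203), 88.2445297241211) 150.00924608176746
tilt [1.81744446e-03 9.58281541e-03 1.49510770e+02]
top handle 278 ((474.5978088378906, -286.3883972167969), (106.42970275878906, 34.323753356933594), 81.5195541381836)
top walls 1040 ((472.55560302734375, -321.4503479003906), (175.06182861328125, 192.30560302734375), 87.96620178222656) 149.82228861300013
tilt [1.60124983e-03 3.23888421e-03 1.49687239e+02]
```

Run:
```python
# mat edges from the two unobstructed fixed views, by line fit per side
from h import *
for nm,sd in(('top',(200,388)),('side',(140,310))):
    A=np.load(nm+'0.npz');P=A['P'];hsv=cv2.cvtColor(A['im'],cv2.COLOR_RGB2HSV)
    m=((hsv[...,1]<60)&(abs(P[...,2])<12)).astype(np.uint8);m=cv2.morphologyEx(m,cv2.MORPH_OPEN,np.ones((3,3)))
    n,L=cv2.connectedComponents(m); q=P[L==L[sd]][:,:2]; c0=np.array([471.7,-321.5]); 
    a=np.radians(-2.);R=np.array([[np.cos(a),np.sin(a)],[-np.sin(a),np.cos(a)]]); l=(q-c0)@R.T
    out=[]
    for ax in(0,1):
        o=1-ax
        for sg in(1,-1):
            e=[];
            for b in range(-100,100,8):
                k=l[(l[:,o]>=b)&(l[:,o]<b+8)&(abs(l[:,ax])<135)]
                if len(k): e.append((b+4,sg*max(sg*k[:,ax])))
            e=np.array(e); t,i=np.polyfit(e[:,0],e[:,1],1); r=e[:,1]-t*e[:,0]-i; g=abs(r)<5; t,i=np.polyfit(e[g,0],e[g,1],1)
            out.append((ax,sg,round(np.degrees(t),2),round(i,1)))
    print(nm,out)
```

```text
top [(0, 1, np.float64(-0.06), np.float64(123.9)), (0, -1, np.float64(0.98), np.float64(-123.9)), (1, 1, np.float64(0.04), np.float64(124.4)), (1, -1, np.float64(-0.32), np.float64(-124.2))]
side [(0, 1, np.float64(-0.5), np.float64(121.4)), (0, -1, np.float64(0.34), np.float64(-124.5)), (1, 1, np.float64(-0.09), np.float64(127.2)), (1, -1, np.float64(0.33), np.float64(-121.0))]
```

View pics/wrist3.png

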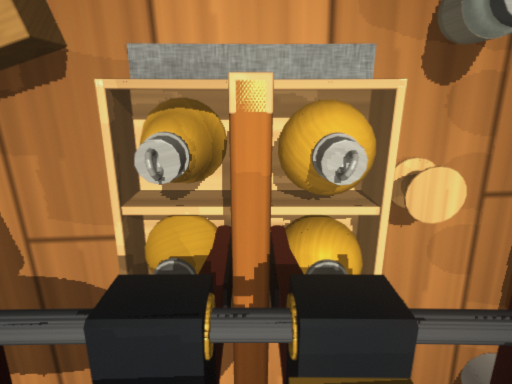

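Wrist view: the tote hangs level over the mat, whose far edge shows squarely at row 45. The spool at (435,190) is clear. In the top view the tote centre is within 1 mm of the mat centre and the yaws agree at −2°. Lowering.

>>> {"name": "step_arm", "arguments": {
  "offset": [
    [0,-0.5,6],
    [0,-0.5,20],
    [0,-0.5,40],
    [0,-0.5,58],
    [0,-0.5,72]
  ],
  "delta_rot": [
    [0,0,0],
    [0,0,0],
    [0,0,0],
    [0,0,0],
    [0,0,0]
  ]
}}

```text
t: 28.75
ee_pos: [470.5, -320.9, 127.0]
tcp_rot: [-3.14, -0.001, 1.536]
ft_force: [-0.8, 0.7, -7.9]
gripper_width: 0.205
```

>>> {"name": "step_arm", "arguments": {
  "offset": [
    [0,0,9],
    [0,0,15],
    [0,0,19],
    [0,0,21],
    [0,0,21.5]
  ],
  "delta_rot": [
    [0,0,0],
    [0,0,0],
    [0,0,0],
    [0,0,0],
    [0,0,0]
  ]
}}

```text
t: 29.38
ee_pos: [471.0, -321.4, 107.4]
tcp_rot: [3.141, 0.0, 1.536]
ft_force: [0.4, 0.9, -8.2]
gripper_width: 0.203
```

>>> {"name": "step_arm", "arguments": {
  "offset": [
    [0,0,0.7],
    [0,0,1.4],
    [0,0,2],
    [0,0,2.5],
    [0,0,2.5]
  ],
  "delta_rot": [
    [0,0,0],
    [0,0,0],
    [0,0,0],
    [0,0,0],
    [0,0,0]
  ]
}}

```text
t: 30.0
ee_pos: [470.8, -321.2, 104.6]
tcp_rot: [-3.141, -0.0, 1.536]
ft_force: [-0.1, -0.1, -8.4]
gripper_width: 0.201
```

>>> {"name": "step_arm", "arguments": {
  "offset": [
    [0,0,0.4],
    [0,0,0.8],
    [0,0,0.8],
    [0,0,0.8]
  ],
  "delta_rot": [
    [0,0,0],
    [0,0,0],
    [0,0,0],
    [0,0,0]
  ]
}}

```text
t: 30.5
ee_pos: [470.9, -321.3, 104.3]
tcp_rot: [3.141, 0.0, 1.536]
ft_force: [-2.9, 1.7, 1.7]
gripper_width: 0.202
```

>>> {"name": "step_arm", "arguments": {
  "offset": [
    [0,0,0.3],
    [0,0,0.5],
    [0,0,0.5]
  ],
  "delta_rot": [
    [0,0,0],
    [0,0,0],
    [0,0,0]
  ]
}}

```text
t: 30.88
ee_pos: [470.9, -321.3, 104.3]
tcp_rot: [3.141, 0.0, 1.536]
ft_force: [-5.3, 3.4, 7.4]
gripper_width: 0.198
```

>>> {"name": "step_arm", "arguments": {
  "offset": [
    [0,0,-0.7],
    [0,0,-0.7]
  ],
  "delta_rot": [
    [0,0,0],
    [0,0,0]
  ]
}}

```text
t: 31.12
ee_pos: [470.9, -321.3, 104.3]
tcp_rot: [3.142, 0.0, 1.536]
ft_force: [-3.3, 3.1, 3.4]
gripper_width: 0.201
```

>>> {"name": "step_arm", "arguments": {
  "offset": [
    [0,0,0],
    [0,0,0],
    [0,0,0],
    [0,0,-10],
    [0,0,-40]
  ],
  "delta_rot": [
    [0,0,0],
    [0,0,0],
    [0,0,0],
    [0,0,0],
    [0,0,0]
  ],
  "jaw": 0.4
}}

```text
t: 31.75
ee_pos: [470.1, -320.7, 143.7]
tcp_rot: [-3.139, -0.002, 1.536]
ft_force: [0.6, -0.9, -0.3]
gripper_width: 0.398
```

>>> {"name": "step_arm", "arguments": {
  "offset": [
    [0,0,-40],
    [0,0,-85],
    [0,0,-130],
    [0,0,-150],
    [0,0,-150]
  ],
  "delta_rot": [
    [0,0,0],
    [0,0,0],
    [0,0,0],
    [0,0,0],
    [0,0,0]
  ]
}}

```text
t: 32.38
ee_pos: [471.7, -321.8, 296.4]
tcp_rot: [3.138, 0.002, 1.536]
ft_force: [1.7, 0.3, 0.1]
gripper_width: 0.4
```

Run:
```python
from h import *
s=readout.get_state(); print(s['t'],s['ee_pos'],s['ft_force'],s['gripper_width'])
f=eyes.grab_frame('wrist'); save(f,'w4b'); P=world(f); Q=P.reshape(-1,3); C=f['image'].reshape(-1,3).astype(int)
n=np.hypot(Q[:,0]-471,Q[:,1]+321)
w=Q[(n<140)&(abs(Q[:,2]-53)<3)]; r=cv2.minAreaRect(w[:,:2].astype(np.float32)); print('tote',r,np.median(w[:,2]))
hsv=cv2.cvtColor(f['image'],cv2.COLOR_RGB2HSV).reshape(-1,3)
m=Q[(hsv[:,1]<60)&(abs(Q[:,2]-3)<4)&(n<190)]
a=np.radians(-2);R=np.array([[np.cos(a),np.sin(a)],[-np.sin(a),np.cos(a)]])
l=(m[:,:2]-[471.5,-321])@R.T; lw=(w[:,:2]-[471.5,-321])@R.T
print('mat',np.percentile(l,[.2,99.8],axis=0),'tote',lw.min(0),lw.max(0))
k=Q[(abs(Q[:,2]-89)<4)&(n<100)&(C.max(1)-C.min(1)<45)]; print('caps z',np.median(k[:,2]))
t=eyes.grab_frame('top');sd=eyes.grab_frame('side'); cv2.imwrite('pics/fin.png',np.vstack([t['image'][60:310,80:],sd['image'][:330,80:]])[...,::-1])
```

```text
32.375 [ 471.69305559 -321.82472439  296.44071174] [1.68876836 0.25608199 0.1256352 ] 0.4000945402574649
tote ((470.14599609375, -322.1484375), (173.44537353515625, 192.0164031982422), 88.01345825195312) 53.7365755259398
mat [[-124.49832468 -124.13680245]
 [ 123.94138106  123.89546084]] tote [-97.32775687 -87.90079213] [94.70623323 85.54937866]
caps z 89.96667333477976
```

View pics/w4b.png

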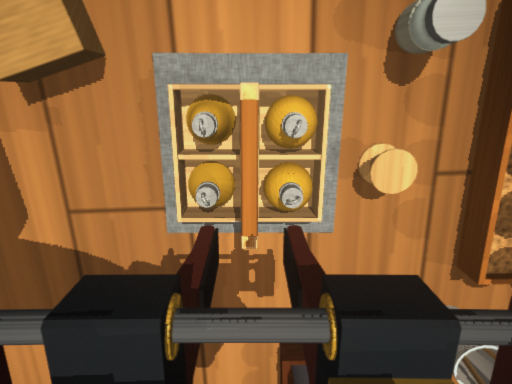

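View pics/fin.png

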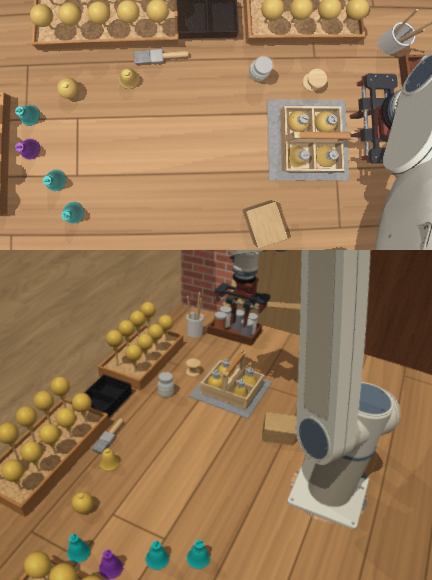

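The wrist view shows the tote centred and square on the mat: mat at columns 153–347, tote at 167–330, with all four caps upright. The top and side views show the bystanders where they were.

```bash
python3 -c "
from h import *
ctrl.close_job(); s=readout.get_state(); print(s['t'])"
```

```text
the job is handed in; nothing more can be done
the job is handed in; nothing more can be done
```

The job is done and handed in, at about 32.5 s of the allowed 72 s. I held the ball, bell and drop only by their caps and set them in pockets 2, 0 and 1. Then I lifted the packed tote by its handle, carried it level and stood it on the mat.

- **Ornaments:** Cap tops read 87 mm in the tote against 81 mm on the table, so all four stood upright on their pocket floors, 6 mm up. After the carry they read 90 mm on the 3 mm mat.
- **Tote on the mat:** It sits about 1 mm off the mat centre and square to it, both at a yaw of about −2°. The side camera's mat centre disagreed with the top and wrist views by about 3 mm in y. I mostly followed the top and wrist views.
- **Forces and surroundings:** The wrist forces I read stayed under about 10 N. The largest while closing on an ornament was 4.5 N, on the drop's cap. The bystanders look unmoved in the final pictures, and the gripper was well clear of everything.

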